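Uncap the blue torque converter and fit its brass ring

ROBOT

A 6-joint arm with a two-finger parallel gripper is mounted at the origin on the work surface. World frame = base frame: x ahead of the robot, y to its left, z up, the work surface at z = 0. Lengths are in m, angles in rad, forces in N, time in s.
With the tool pointing down it reaches from about 0.25 to 0.725 m from the base axis. Payload 4 kg.
Tool frame: the origin (TCP) lies at the very end of the fingers, on their centre line; the grasp point (between the pads) lies 19 mm behind it; z points along the fingers, y is the line along which they close (so a half turn about z gives the same grasp; the last joint's range is limited). The gripper opens to 85 mm and grips with 20 to 120 N. Pads are 22 mm wide; open, the fingers measure 114 mm over their backs; the gripper's body (76 mm by 85 mm) begins 54 mm behind the grasp point. The pads swing forward as they close: fully open they stand 13 mm farther back than shut.
Start: joints at [1.267, 0.241, 0.005, 1.335, 0, 1.571], TCP at [0.15, 0.477, 0.231] pointing down, gripper open.
Joint ranges: [-2.72, 2.72], [-1.05, 1.87], [-1.09, 1.28], [-1.99, 2.15], [-1.42, 1.44], [-3.14, 3.14]. Speed limits (rad/s): [2.79, 2.79, 3.14, 3.14, 3.14, 3.14].

INTERFACE

Orientations are given as a unit quaternion [x, y, z, w].
In Python, from workcell import bot gives the robot as it stands.
- The arm moves only by the tool carry_out, never from a script. Its argument "increments" is one flat list of numbers, 5 for each row, row after row: the finger opening in cm, from 0 to 8.54, then the shift along the tool's x, y, z in cm, then the turn about the tool's z in rad. A call has exactly 5 rows; each row shifts and turns the commanded pose from where the row before left it, along the tool's axes as they then stand; what a row does not reach is not made up. A row lasts 1/8 s, in which the tool goes at most 62.5 mm and 10.7 degrees, less where a joint would pass 70% of its speed; a pose out of reach is approached as far as the arm can. A call with a gripper value outside its range is refused whole. The fingers move at their own pace and stop on an object; the grip force is fixed at half the most. Time passes only in rows, so rows that do not move let the fingers close, or fill a call up. It gives the time, the measured TCP pose, the force, the opening and the grip force at its end, in the units of the state.
- bot.get_obs(): the state, without advancing time (a new reading comes with each control period).
- bot.camera(name): name is "side" or "top" or "wrist"; returns a dict with "pixels" (384x512x3 uint8, blue, green, red), "range_z" (384x512 float32, m along the optical axis (not along the pixel's ray), 0 where there is no reading), "mtx" (3x3 intrinsics, pixels), "eye" and "attitude" of the camera in the world. Camera axes: x right, y down, z forward; pixel columns grow to the right and rows downward; lengths in m; the calibration is good to about 2 mm. A picture is of the moment at which its call begins.
- bot.job_done(): hands the job in; it is judged then, once.
Trained networks look in a picture, given as the dict that the camera call returned (one of the last four; its "shot" number tells which), for a name from the list of things; names that differ only in an ending like _2 or _b are one class to them, and where a whole thing is asked for, a point or a joint stands for the part that bears it (a point fixed in the world has none). Each returns a list of dicts, best first, with "p" (0 to 1); they miss things now and then, are a little off and sometimes report something else, mostly with a low value. They report only what shows in the picture. A call takes as long as a camera call. They do not tell look-alikes from the thing itself.
- bot.find_in(picture, name): "xyz" ([x, y, z] in m, in the coordinates of the camera as it stood for that picture, good to about 4 mm: the middle of the surface that is visible of it).
- bot.regions_of(picture, name): "mask" (384x512 bool, what is visible of it).
- bot.place_of(picture, name): "xyz" ([x, y, z] in m, in the coordinates of the camera as it stood for that picture, good to about 4 mm: a listed point, or the origin of a listed thing).
The state is a dict: "clock": time; "joint_pos": joint angles; "joint_vel": joint speeds; "tau": joint torques, N m; "eef_pos": TCP position; "tool_rot": TCP orientation; "ft_force": force on the tool from outside, world axes, zero at the start; "ft_torque": the same for the moment, N m; "grip_width": finger opening in m; "grasp_force": force on a finger pad.
Only numpy, scipy, OpenCV 4.12 (cv2) and the standard library are available. Lean on these libraries where they do the work, as an engineer would, in place of code of your own. Each camera call takes 0.05 s, during which the arm holds its last target. There are 200 camera calls.

TASK

The blue torque converter on the bench is to get its brass spacer ring, but a red shipping cap is still on its hub. Lift that cap off and put it in the yellow tray, then slip the brass ring over the bare hub so that it lies flat on the converter's steel seat, and let go of it.

Things in the scene. Friction and masses are not known exactly. Their poses are not given: they have to be found in the camera images.
- seat (a point): Centre of the flat round steel seat (72 mm across, 112 mm above the table, 14 mm proud of the shell) on top of the fixed blue torque converter, a round shell 200 mm across. From it rises the upright steel hub, 48 mm tall, 30 mm in diameter, its top 15 mm narrowing to 24 mm. z is up. A like brown converter, also capped, is not part of the job; either may be left or right.
- cap_mid (a point): Centre (half-way up) of the red plastic shipping cap on the blue converter's hub: an upside-down cup, outer diameter 50 mm, 36 mm tall, bore 42 mm, top 6 mm thick, 30 to 50 g. It rests loosely on the hub's top, its lower rim 18 mm above the seat; raised 35 mm straight up it is clear of the hub. z points up through its top.
- ring_mid (a point): Centre (half-way up) of the loose brass spacer ring lying flat on the table: outer diameter 62 mm, bore 46 mm, 30 mm tall, 110 to 220 g. Its bore clears the hub by 8 mm all round but does not pass over the cap. z is its axis; either face may be up. A dark steel ring of the same size lies elsewhere and is not wanted.
- tray_floor (a point): Centre of the inner floor, 4 mm above the table, of the fixed yellow open tray: 150 mm (its x) by 130 mm (its y) outside, walls 4 mm thick, rim 28 mm above the table. Axes along its sides, z up.
Not all that is in view belongs to the job. What is shaped like the part that bears cap_mid but green or turquoise is not meant. What is meant by the part that bears ring_mid is not turquoise, and is the larger of those in its own colour.

How it is judged:
On the way:
1. the red cap from the blue converter lies in the yellow tray, before the ring is fitted (x of cap_mid in the frame of tray_floor between -0.066 and 0.066 m and y of cap_mid in the frame of tray_floor between -0.056 and 0.056 m and z of cap_mid in the frame of tray_floor below 0.04 m and contact force between cap and the fingers below 0.1 N), for 0.2 s.
At the end, for the whole second after the job is handed in: The red cap lies in the yellow tray (centre within its walls, at most 40 mm above its floor), released; the brass ring lies on the blue converter's seat round the hub: centre within 14 mm of the hub axis and 10 to 20 mm above the seat, tilted under 10 degrees (all of step 1 and horizontal distance between ring_mid and seat below 0.014 m and z of ring_mid in the frame of seat between 0.01 and 0.02 m and angle between the z axis of ring_mid and the z axis of seat, either way round below 0.17 rad); the robot touches nothing.
It also fails if it takes over 59 s, if anything falls off the work surface, if the arm or the gripper's body presses on something with over 40 N, if the wrist force passes 120 N, or if a joint passes its speed limit or range.

## Working session

There is one attempt and no reset: what is moved stays moved. The work goes in short steps, Python scripts to look and compute and a tool call to move; the robot and the scene stay as the last step left them, time stands still between calls to the robot, and variables do not carry over. Pictures are saved under pics/ and viewed, at most 10 in all, crops included, and the job is handed in when it is done.

Besides the shell and the picture viewer there is one more tool, called by a JSON object that holds its "name" and its "arguments". carry_out: Moves the arm, as the interface text tells. Its arguments: {"type":"object","properties":{"increments":{"type":"array","items":{"type":"number"}}},"required":["increments"]}

```bash
mkdir -p pics; cat > h.py <<'E'
import numpy as np, cv2
from scipy.spatial.transform import Rotation as R
from workcell import bot
def w(c,p): return R.from_quat(c["attitude"]).apply(np.atleast_2d(p))+np.array(c["eye"]) if np.size(c["attitude"])==4 else np.atleast_2d(p)@np.array(c["attitude"]).T+np.array(c["eye"])
def cloud(c):
    z=c["range_z"];v,u=np.indices(z.shape);m=c["mtx"]
    p=np.dstack([(u-m[0][2])/m[0][0]*z,(v-m[1][2])/m[1][1]*z,z])
    return w(c,p.reshape(-1,3)).reshape(p.shape)
def px(c,p): q=np.array(c["mtx"])@np.array(p); return (q[:2]/q[2]).round().astype(int)
E
python3 - <<'E'
from h import *
ims=[]
for n in ["top","side"]:
    c=bot.camera(n); cv2.imwrite(f"pics/{n}0.png",c["pixels"]); print(n,c["eye"],np.shape(c["attitude"]))
    for t in ["seat","cap_mid","ring_mid","tray_floor"]:
        for d in bot.place_of(c,t): print(t,round(d["p"],2),px(c,d["xyz"]),w(c,d["xyz"]).round(3))
print(bot.get_obs())
E
```

```text
top [0.38954056 0.05907358 0.98956166] (4,)
seat 0.7 [177 150] [[0.633 0.214 0.116]]
seat 0.29 [171 265] [[0.379 0.237 0.013]]
cap_mid 0.68 [115 179] [[0.585 0.38  0.017]]
cap_mid 0.68 [154  95] [[0.803 0.293 0.018]]
cap_mid 0.61 [174 144] [[0.636 0.216 0.148]]
ring_mid 0.75 [141 310] [[0.277 0.303 0.016]]
ring_mid 0.63 [134 245] [[0.425 0.329 0.011]]
ring_mid 0.6 [171 265] [[0.38  0.238 0.014]]
tray_floor 0.57 [274 216] [[ 0.499 -0.009  0.005]]
side [0.41211094 1.00906815 0.94565654] (4,)
seat 0.7 [214 228] [[0.632 0.215 0.114]]
cap_mid 0.74 [223 309] [[0.584 0.374 0.021]]
cap_mid 0.72 [140 269] [[0.807 0.289 0.023]]
cap_mid 0.64 [211 217] [[0.638 0.214 0.149]]
ring_mid 0.98 [361 300] [[0.276 0.303 0.019]]
ring_mid 0.82 [294 303] [[0.427 0.327 0.01 ]]
ring_mid 0.65 [315 272] [[0.383 0.234 0.017]]
tray_floor 0.82 [276 203] [[ 0.507 -0.013  0.003]]
{'clock': 0.5, 'joint_pos': array([1.26697735e+00, 2.40622338e-01, 4.94416989e-03, 1.33520936e+00,
       9.47186205e-06, 1.57077456e+00]), 'joint_vel': array([ 0.00040659, -0.00079152,  0.00161847,  0.00050394, -0.00104442,
        0.00044743]), 'tau': array([ 2.78958578e-04, -3.71859562e+01,  2.52461171e+01,  2.69586671e-03,
        2.19584462e-05, -3.94568644e-08]), 'eef_pos': array([0.14957097, 0.47707097, 0.23127394]), 'tool_rot': array([ 1.51315148e-01,  9.88485571e-01, -4.43604654e-05, -1.15827024e-05]), 'ft_force': array([ 0.38255039, -0.40780342, -0.03774107]), 'ft_torque': array([-0.0168865 , -0.00618164,  0.01598859]), 'grasp_force': 0.0, 'grip_width': 0.0850739469761291}
```

View pics/top0.png

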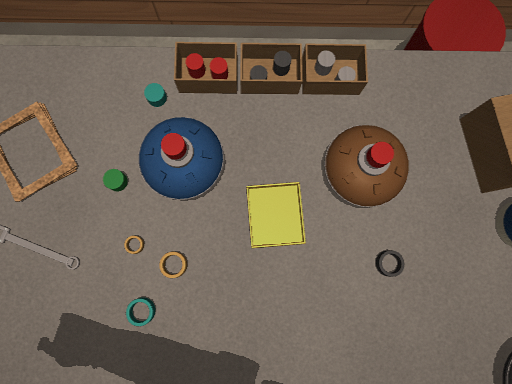

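View pics/side0.png

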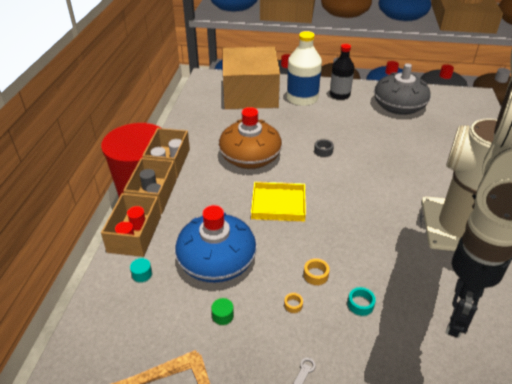

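The pictures show these candidates, in top-view pixels:
- **Caps:** red on blue (174,144), which I choose. Others are red on brown (380,154), red items in the bin (195,66 and 219,68), green (115,179) and turquoise (154,95).
- **Rings:** large brass (173,265), which I choose. Others are small brass (134,245), turquoise (141,310) and dark (390,263).

The tray is at (275,215).

```bash
cat >> h.py <<'E'
def circ(c,xy,z0,z1,r=.06):
    P=cloud(c); m=(np.hypot(P[...,0]-xy[0],P[...,1]-xy[1])<r)&(P[...,2]>z0)&(P[...,2]<z1)
    q=P[m][:,:2].astype(np.float32); 
    if len(q)<5: return None
    (a,b),rad=cv2.minEnclosingCircle(q); return len(q),np.round([a,b,rad,*q.mean(0),np.median(P[m][:,2])],4)
E
python3 - <<'E'
from h import *
ims=[]
for n in ["top","side"]:
    c=bot.camera(n)
    print(n,"cap",circ(c,(.637,.215),.158,.175,.04),"ring",circ(c,(.381,.236),.023,.04),"small",circ(c,(.425,.328),.012,.04),"captop seat",circ(c,(.637,.215),.106,.12,.045))
    P=cloud(c);hsv=cv2.cvtColor(c["pixels"],cv2.COLOR_BGR2HSV)
    m=(abs(hsv[...,0].astype(int)-29)<4)&(hsv[...,1]>150)&(np.hypot(P[...,0]-.5,P[...,1]+.01)<.12)
    print("tray",cv2.minAreaRect(P[m][:,:2].astype(np.float32)*1000))
    if n=="top": ims.append(cv2.resize(c["pixels"][85:335,90:310],None,fx=2.4,fy=2.4,interpolation=cv2.INTER_CUBIC))
cv2.imwrite("pics/crop.png",ims[0])
o=bot.get_obs(); print(R.from_quat(o["tool_rot"]).as_matrix().round(3))
E
```

```text
top cap (441, array([0.6324, 0.2163, 0.025 , 0.6317, 0.2156, 0.1661])) ring (263, array([0.381 , 0.2321, 0.0311, 0.3808, 0.232 , 0.0301])) small (145, array([0.4279, 0.3275, 0.0217, 0.4273, 0.3269, 0.0205])) captop seat (352, array([0.6326, 0.216 , 0.0362, 0.621 , 0.2085, 0.112 ]))
tray ((500.63397216796875, -11.131843566894531), (148.4328155517578, 127.78606414794922), 4.847195625305176)
side cap (295, array([0.6336, 0.2156, 0.0272, 0.6319, 0.2192, 0.1658])) ring (244, array([0.3822, 0.2324, 0.0328, 0.3814, 0.2342, 0.0291])) small (168, array([0.4288, 0.3278, 0.0231, 0.4286, 0.329 , 0.0193])) captop seat (354, array([0.6313, 0.2176, 0.0381, 0.6295, 0.229 , 0.1121]))
tray ((500.83050537109375, -28.085830688476562), (151.25657653808594, 168.96092224121094), 4.9431257247924805)
[[-0.954  0.299  0.   ]
 [ 0.299  0.954 -0.   ]
 [-0.    -0.    -1.   ]]
```

View pics/crop.png

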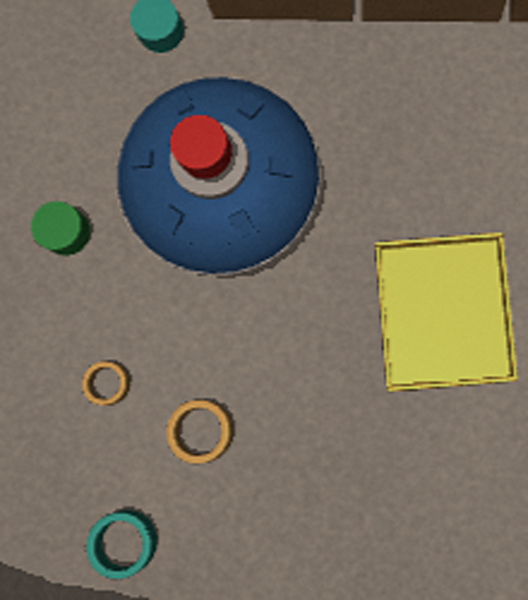

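The crop confirms the choice: the red cap sits on the blue shell's hub at crop (201,140), and the larger brass ring is at (200,431). I'll first turn the tool so its y lies along world x.

{"name": "carry_out", "arguments": {"increments": [8.5,0,0,0,0.18,8.5,0,0,0,0.18,8.5,0,0,0,0.18,8.5,0,0,0,0.18,8.5,0,0,0,0.18]}}

```text
clock: 1.23
eef_pos: [0.1496, 0.4771, 0.2313]
tool_rot: [0.569, 0.823, 0.0, 0.0]
ft_force: [0.3, 0.2, 0.0]
grip_width: 0.0849
grasp_force: 0.0
```

{"name": "carry_out", "arguments": {"increments": [8.5,0,0,0,0.18,8.5,0,0,0,0.18,8.5,0,0,0,0.007,8.5,-2.4,4.4,0,0,8.5,-2.4,4.4,0,0]}}

```text
clock: 1.85
eef_pos: [0.2381, 0.4289, 0.2313]
tool_rot: [0.705, 0.709, 0.0, 0.0]
ft_force: [0.1, 1.1, -0.3]
grip_width: 0.0851
grasp_force: 0.0
```

{"name": "carry_out", "arguments": {"increments": [8.5,-2.4,4.4,0,0,8.5,-2.4,4.4,0,0,8.5,-2.4,4.4,0,0,8.5,-2.4,4.4,0,0,8.5,-2.4,4.4,0,0]}}

```text
clock: 2.48
eef_pos: [0.459, 0.3082, 0.2314]
tool_rot: [0.706, 0.708, 0.0, -0.0]
ft_force: [-0.2, 0.4, 1.1]
grip_width: 0.0851
grasp_force: 0.0
```

{"name": "carry_out", "arguments": {"increments": [8.5,-2.3,4.35,0,0,8.5,-2.3,4.35,0,0,8.5,-2.3,4.35,0,0,8.5,-2.3,4.35,0,0,8.5,0,0,0,0]}}

```text
clock: 3.1
eef_pos: [0.634, 0.2145, 0.2292]
tool_rot: [0.708, 0.706, -0.001, -0.0]
ft_force: [-0.7, 0.1, -0.7]
grip_width: 0.085
grasp_force: 0.0
```

```bash
python3 - <<'E'
from h import *
c=bot.camera("wrist"); print(c["eye"],bot.get_obs()["eef_pos"])
print("cap",circ(c,(.633,.216),.158,.175,.04)); cv2.imwrite("pics/w1.png",c["pixels"])
for d in bot.place_of(c,"cap_mid"): print(d["p"],px(c,d["xyz"]),w(c,d["xyz"]).round(4))
E
```

```text
[0.63569805 0.28721828 0.37195311] [0.63244068 0.21579335 0.22976097]
cap (3542, array([0.6353, 0.2159, 0.0252, 0.6352, 0.2174, 0.1661]))
0.89 [255 192] [[0.6372 0.216  0.149 ]]
0.74 [204   6] [[0.5842 0.3781 0.0182]]
0.69 [404  93] [[0.8072 0.2916 0.0154]]
```

View pics/w1.png

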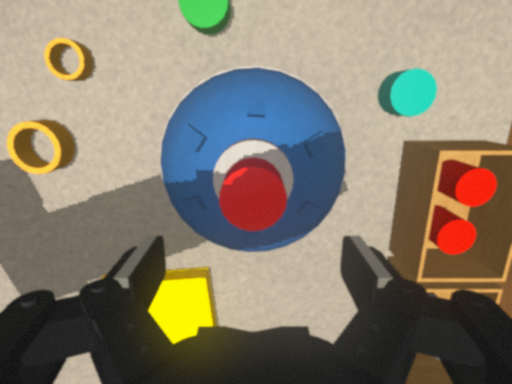

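The wrist view shows the red cap at (253,193), centred between the fingers (tips at columns 150 and 352), so I'll descend and grip.

{"name": "carry_out", "arguments": {"increments": [8.5,0,0.1,3,0,8.5,0,0,3,0,8.5,0,0,2.5,0,8.5,0,0,1.5,0,8.5,0,0,0,0]}}

```text
clock: 3.82
eef_pos: [0.6312, 0.2176, 0.1306]
tool_rot: [0.706, 0.708, -0.001, -0.001]
ft_force: [-0.8, 0.4, 0.2]
grip_width: 0.085
grasp_force: 0.0
```

{"name": "carry_out", "arguments": {"increments": [4.4,0,0,0,0,4.4,0,0,0,0,4.4,0,0,0,0,4.4,0,0,0,0,4.4,0,0,0,0]}}

```text
clock: 4.45
eef_pos: [0.6337, 0.2175, 0.1333]
tool_rot: [0.707, 0.707, 0.002, 0.001]
ft_force: [-0.0, 0.6, 7.1]
grip_width: 0.0489
grasp_force: 62.4
```

{"name": "carry_out", "arguments": {"increments": [4.4,0,0,-1,0,4.4,0,0,-2,0,4.4,0,0,-3,0,4.4,0,0,-3,0,4.4,0,0,0,0]}}

```text
clock: 5.08
eef_pos: [0.634, 0.2175, 0.2246]
tool_rot: [0.707, 0.707, 0.003, 0.001]
ft_force: [-0.5, -0.1, -0.4]
grip_width: 0.0489
grasp_force: 61.9
```

```bash
python3 - <<'E'
from h import *
c=bot.camera("side"); print(bot.get_obs()["eef_pos"],bot.get_obs()["ft_force"])
P=cloud(c); b=c["pixels"].astype(int)
m=(b[...,2]>130)&(b[...,1]<60)&(np.hypot(P[...,0]-.634,P[...,1]-.216)<.06); print(m.sum(),P[m][:,2].min(),np.percentile(P[m][:,2],[5,50,95]))
cv2.imwrite("pics/s1.png",cv2.resize(c["pixels"][130:310,120:340],None,fx=2.5,fy=2.5))
E
```

```text
[0.63314746 0.21720361 0.22247982] [-0.02370108 -1.01878077 -0.32873026]
419 0.224347988761876 [0.22995634 0.25593303 0.25933989]
```

View pics/s1.png

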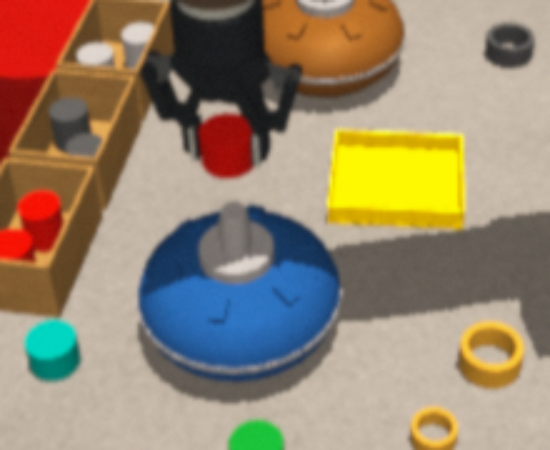

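The cap is in the grip, at crop (228,145), and the hub is bare. Next I'll carry it to the tray.

{"name": "carry_out", "arguments": {"increments": [4.4,-4.5,-2.6,0,0,4.4,-4.5,-2.6,0,0,4.4,-4.5,-2.6,0,0,4.4,-4.5,-2.7,0,0,4.4,-4.5,-2.7,0,0]}}

```text
clock: 5.75
eef_pos: [0.4984, -0.0093, 0.2196]
tool_rot: [0.707, 0.707, -0.001, -0.001]
ft_force: [0.2, -1.0, -0.3]
grip_width: 0.0493
grasp_force: 62.0
```

{"name": "carry_out", "arguments": {"increments": [4.4,-0.3,0,4,0,4.4,0,0,4,0,4.4,0,0,4,0,4.4,0,0,4,0,4.4,0,0,2,0]}}

```text
clock: 6.38
eef_pos: [0.497, -0.0109, 0.0375]
tool_rot: [0.707, 0.707, -0.002, -0.003]
ft_force: [-0.8, 0.5, -0.2]
grip_width: 0.0491
grasp_force: 62.0
```

{"name": "carry_out", "arguments": {"increments": [4.4,0,0.1,1.5,0,4.4,0,0,1,0,4.4,0,0,0.5,0,4.4,0,0,0,0,4.4,0,0,0,0]}}

```text
clock: 7.0
eef_pos: [0.5022, -0.0109, 0.012]
tool_rot: [0.707, 0.707, 0.001, 0.001]
ft_force: [0.7, -0.7, -0.4]
grip_width: 0.0489
grasp_force: 62.0
```

{"name": "carry_out", "arguments": {"increments": [4.4,0,0,0.4,0,4.4,0,0,0,0,6.8,0,0,0,0,6.8,0,0,0,0,6.8,0,0,0,0]}}

```text
clock: 7.62
eef_pos: [0.5016, -0.0109, 0.0073]
tool_rot: [0.707, 0.707, -0.0, 0.0]
ft_force: [-0.3, -0.2, -0.4]
grip_width: 0.0683
grasp_force: 0.0
```

{"name": "carry_out", "arguments": {"increments": [6.8,0,0,-1,0,6.8,0,0,-3,0,6.8,0,0,-4,0,8.5,0,0,-2,0,8.5,0,0,0,0]}}

```text
clock: 8.25
eef_pos: [0.5033, -0.0109, 0.1097]
tool_rot: [0.707, 0.707, 0.002, 0.002]
ft_force: [0.3, 0.2, -0.5]
grip_width: 0.0847
grasp_force: 0.0
```

```bash
python3 - <<'E'
from h import *
o=bot.get_obs();print(o["eef_pos"],o["ft_force"],o["grip_width"])
c=bot.camera("wrist"); cv2.imwrite("pics/w2.png",c["pixels"])
print("cap",circ(c,(.5,-.011),.034,.06,.06))
t=bot.camera("top"); print("ring",circ(t,(.381,.232),.023,.04),"seat",circ(t,(.633,.216),.108,.116,.042),"hub",circ(t,(.633,.216),.155,.17,.04))
E
```

```text
[ 0.50331748 -0.01093146  0.10966769] [ 0.3102657   0.21596537 -0.52651412] 0.08474139321598649
cap (3294, array([ 0.5029, -0.0125,  0.025 ,  0.503 , -0.0112,  0.0401]))
ring (265, array([0.3811, 0.2323, 0.031 , 0.3808, 0.2321, 0.0301])) seat (580, array([0.6324, 0.2168, 0.0364, 0.6299, 0.2144, 0.1122])) hub (109, array([0.6328, 0.2161, 0.0129, 0.6319, 0.216 , 0.16  ]))
```

View pics/w2.png

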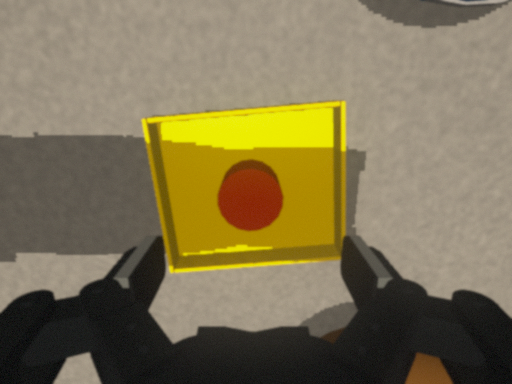

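The cap stands upright in the tray at (250,195), measured at (0.503,-0.012) and released. Next, the brass ring.

{"name": "carry_out", "arguments": {"increments": [8.5,4.85,-2.4,-0.5,0,8.5,4.85,-2.4,0,0,8.5,4.85,-2.4,0,0,8.5,4.85,-2.5,0,0,8.5,4.85,-2.5,0,0]}}

```text
clock: 8.98
eef_pos: [0.3777, 0.2324, 0.111]
tool_rot: [0.707, 0.707, -0.001, -0.0]
ft_force: [0.9, -0.2, -0.0]
grip_width: 0.0851
grasp_force: 0.0
```

{"name": "carry_out", "arguments": {"increments": [8.5,0,0,0,0,8.5,0,0,0,0,8.5,0,0,0,0,8.5,0,0,0,0,8.5,0,0,0,0]}}

```text
clock: 9.6
eef_pos: [0.38, 0.2309, 0.1123]
tool_rot: [0.708, 0.706, -0.0, 0.0]
ft_force: [0.9, -0.1, 0.3]
grip_width: 0.085
grasp_force: 0.0
```

```bash
python3 - <<'E'
from h import *
o=bot.get_obs();print(o["eef_pos"],R.from_quat(o["tool_rot"]).as_matrix().round(3))
c=bot.camera("wrist"); cv2.imwrite("pics/w3.png",c["pixels"])
print("ring",circ(c,(.381,.232),.02,.04,.05))
E
```

```text
[0.38000679 0.23086276 0.11230443] [[ 0.002  1.     0.   ]
 [ 1.    -0.002 -0.   ]
 [-0.     0.    -1.   ]]
ring (2386, array([0.3835, 0.2317, 0.031 , 0.3834, 0.2326, 0.0298]))
```

View pics/w3.png

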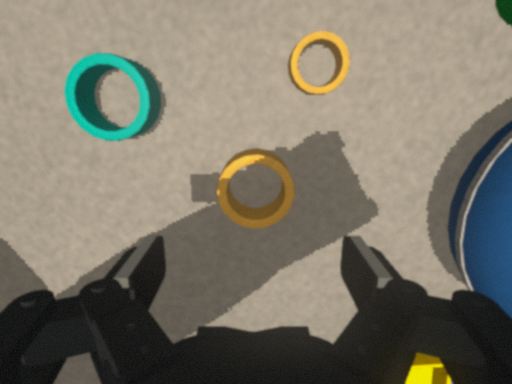

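The wrist view shows the large brass ring at (256,189), centred between the fingers, so I'll descend.

{"name": "carry_out", "arguments": {"increments": [8.5,0.1,0.2,3,0,8.5,0,0,3,0,8.5,0,0,2.5,0,8.5,0,0,1.5,0,8.5,0,0,0.6,0]}}

```text
clock: 10.28
eef_pos: [0.3811, 0.232, 0.0055]
tool_rot: [0.707, 0.707, -0.001, -0.0]
ft_force: [-0.2, -0.1, 0.7]
grip_width: 0.0851
grasp_force: 0.0
```

{"name": "carry_out", "arguments": {"increments": [8.5,0,0,0,0,5.6,0,0,0,0,5.6,0,0,0,0,5.6,0,0,0,0,5.6,0,0,0,0]}}

```text
clock: 10.9
eef_pos: [0.3824, 0.2331, 0.0076]
tool_rot: [0.707, 0.707, 0.001, 0.0]
ft_force: [-0.5, -0.3, 5.2]
grip_width: 0.0593
grasp_force: 65.7
```

{"name": "carry_out", "arguments": {"increments": [5.6,0,0,-1,0,5.6,0,0,-2,0,5.6,0,0,-3,0,5.6,0,0,-3,0,5.6,0,0,0,0]}}

```text
clock: 11.52
eef_pos: [0.3835, 0.2338, 0.0991]
tool_rot: [0.707, 0.707, 0.003, 0.001]
ft_force: [0.8, -0.3, -1.7]
grip_width: 0.0592
grasp_force: 66.2
```

```bash
python3 - <<'E'
from h import *
o=bot.get_obs();print(o["eef_pos"],o["ft_force"],o["grip_width"])
ims=[]
for n,s in [("side",np.s_[200:340,250:430]),("wrist",np.s_[80:220,150:370])]:
    c=bot.camera(n); ims.append(cv2.resize(c["pixels"][s],(400,300)))
    r=bot.regions_of(c,"ring_mid"); P=cloud(c)
    for d in r:
        q=P[d["mask"]&(c["range_z"]>0)]
        q=q[np.hypot(q[:,0]-.381,q[:,1]-.232)<.05]
        if len(q)>50:
            zt=np.percentile(q[:,2],97); k=q[q[:,2]>zt-.01]
            A=np.c_[k[:,:2]-[.381,.232],np.ones(len(k))]; s=np.linalg.lstsq(A[k[:,2]>zt-.004],k[k[:,2]>zt-.004,2],rcond=None)[0]
            print(n,d["p"],len(q),np.percentile(q[:,2],[2,50,98]).round(4),cv2.minEnclosingCircle(k[:,:2].astype(np.float32)),s)
cv2.imwrite("pics/g.png",np.hstack(ims))
E
```

```text
[0.38351216 0.23380289 0.09911134] [ 0.77222834 -0.28418496 -1.6691886 ] 0.05924615813506882
side 0.65 518 [0.0939 0.1135 0.1236] ((0.38456231355667114, 0.232626810669899), 0.03291197493672371) [3.43191194e-03 1.06063255e-04 1.21448640e-01]
wrist 0.71 10716 [0.0915 0.1175 0.1198] ((0.38255810737609863, 0.2310456782579422), 0.0314326211810112) [-0.00106136  0.0001867   0.11859684]
```

View pics/g.png

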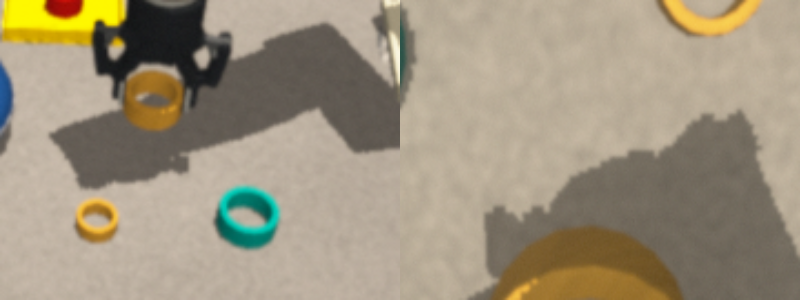

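The ring is held level, with its bottom about 8 mm below the TCP. I'll raise it, then carry it over the hub.

{"name": "carry_out", "arguments": {"increments": [5.6,0,0,-4,0,5.6,0,0,-4,0,5.6,0,0,-3,0,5.6,-0.2,3,0,0,5.6,-0.3,4.3,0,0]}}

```text
clock: 12.35
eef_pos: [0.4544, 0.2276, 0.2058]
tool_rot: [0.707, 0.708, -0.001, -0.0]
ft_force: [-0.1, 1.2, -1.4]
grip_width: 0.0592
grasp_force: 66.6
```

{"name": "carry_out", "arguments": {"increments": [5.6,-0.3,4.3,0,0,5.6,-0.3,4.3,0,0,5.6,-0.2,4.3,0,0,5.6,-0.2,3.3,0,0,5.6,0,1.6,0,0]}}

```text
clock: 12.98
eef_pos: [0.6335, 0.2168, 0.2032]
tool_rot: [0.708, 0.707, -0.002, -0.001]
ft_force: [-0.1, -0.8, -1.3]
grip_width: 0.059
grasp_force: 66.6
```

{"name": "carry_out", "arguments": {"increments": [5.6,0,0,0,0,5.6,0,0,0,0,5.6,0,0,0,0,5.6,0,0,0,0,5.6,0,0,0,0]}}

```text
clock: 13.6
eef_pos: [0.6323, 0.2178, 0.2068]
tool_rot: [0.707, 0.707, 0.0, 0.0]
ft_force: [0.4, -0.4, -1.0]
grip_width: 0.0591
grasp_force: 66.6
```

```bash
cat > chk.py <<'E'
from h import *
o=bot.get_obs();print(o["eef_pos"],o["ft_force"].round(1),o["grip_width"],o["grasp_force"])
for n in ["top","side","wrist"]:
    c=bot.camera(n); P=cloud(c); b=cv2.cvtColor(c["pixels"],cv2.COLOR_BGR2HSV).astype(int)
    near=np.hypot(P[...,0]-.633,P[...,1]-.217)<.05
    q=P[(abs(b[...,0]-19)<6)&(b[...,1]>110)&near]
    if len(q)>20:
        k=q[q[:,2]>np.percentile(q[:,2],97)-.006]; print(n,"ring",len(q),np.percentile(q[:,2],[2,98]).round(4),np.round(cv2.minEnclosingCircle(k[:,:2].astype(np.float32))[0],4))
    print(n,"hub",circ(c,(.633,.216),.156,.164,.02))
E
python3 chk.py
```

```text
[0.63231784 0.21777517 0.20676311] [ 0.4 -0.4 -1. ] 0.05913819876650767 66.62525298001128
top ring 58 [0.2102 0.6302] [0.6347 0.171 ]
top hub None
side ring 584 [0.2027 0.4093] [0.6331 0.2167]
side hub (74, array([0.6326, 0.2161, 0.013 , 0.6325, 0.2175, 0.1602]))
wrist ring 11808 [0.2035 0.2993] [0.6344 0.2275]
wrist hub (182, array([0.6348, 0.2087, 0.0097, 0.6348, 0.2076, 0.1601]))
```

{"name": "carry_out", "arguments": {"increments": [5.6,0,0.1,2.5,0,5.6,0,0,2,0,5.6,0,0,1.5,0,5.6,0,0,1,0,5.6,0,0,0,0]}}

```text
clock: 14.38
eef_pos: [0.6332, 0.2174, 0.1355]
tool_rot: [0.707, 0.707, -0.001, -0.0]
ft_force: [-0.2, 0.4, -1.3]
grip_width: 0.0592
grasp_force: 66.7
```

{"name": "carry_out", "arguments": {"increments": [5.6,0,0,0.6,0,5.6,0,0,0.4,0,5.6,0,0,0,0,5.6,0,0,0,0,5.6,0,0,0,0]}}

```text
clock: 15.0
eef_pos: [0.6337, 0.2177, 0.1266]
tool_rot: [0.707, 0.707, 0.0, 0.0]
ft_force: [-0.4, 0.5, -0.8]
grip_width: 0.059
grasp_force: 66.7
```

{"name": "carry_out", "arguments": {"increments": [5.6,0,0,0.3,0,5.6,0,0,0.2,0,5.6,0,0,0,0,5.6,0,0,0,0,5.6,0,0,0,0]}}

```text
clock: 15.62
eef_pos: [0.6336, 0.2176, 0.1214]
tool_rot: [0.707, 0.707, 0.0, 0.0]
ft_force: [-0.8, -0.4, -1.0]
grip_width: 0.059
grasp_force: 66.7
```

{"name": "carry_out", "arguments": {"increments": [5.6,0,0,0.15,0,5.6,0,0,0,0,7,0,0,0,0,8.4,0,0,0,0,8.4,0,0,0,0]}}

```text
clock: 16.25
eef_pos: [0.6337, 0.2176, 0.12]
tool_rot: [0.707, 0.707, 0.0, 0.0]
ft_force: [0.3, 0.6, -0.3]
grip_width: 0.0836
grasp_force: 0.0
```

{"name": "carry_out", "arguments": {"increments": [8.5,0,0,0,0,8.5,0,0,-1.5,0,8.5,0,0,-3,0,8.5,0,0,-4,0,8.5,0,0,-3,0]}}

```text
clock: 16.88
eef_pos: [0.6341, 0.2178, 0.2382]
tool_rot: [0.707, 0.707, 0.002, 0.001]
ft_force: [0.4, 0.1, -0.5]
grip_width: 0.0853
grasp_force: 0.0
```

{"name": "carry_out", "arguments": {"increments": [8.5,-4,-3,0,0,8.5,-4,-3,0,0,8.5,-4,-3,0,0,8.5,-2,-2,0,0,8.5,0,0,0,0]}}

```text
clock: 17.5
eef_pos: [0.5228, 0.0764, 0.2367]
tool_rot: [0.708, 0.706, 0.001, 0.001]
ft_force: [0.9, -0.7, 0.5]
grip_width: 0.085
grasp_force: 0.0
```

```bash
python3 - <<'E'
from h import *
o=bot.get_obs();print(o["eef_pos"],o["ft_force"].round(1))
c=bot.camera("top")
print("ring",circ(c,(.633,.216),.136,.148,.045),"hub",circ(c,(.633,.216),.156,.164,.03),"cap",circ(c,(.503,-.012),.034,.05,.06))
c=bot.camera("side"); cv2.imwrite("pics/end.png",cv2.resize(c["pixels"][160:310,150:350],None,fx=3,fy=3))
print("ring",circ(c,(.633,.216),.136,.148,.045))
E
```

```text
[0.52282917 0.07636971 0.23668913] [ 0.9 -0.7  0.5]
ring (161, array([0.6313, 0.2196, 0.0299, 0.63  , 0.2329, 0.1419])) hub (62, array([0.6326, 0.2175, 0.0125, 0.6313, 0.2206, 0.1601])) cap None
ring (252, array([0.6351, 0.2175, 0.0335, 0.6308, 0.2237, 0.1412]))
```

View pics/end.png

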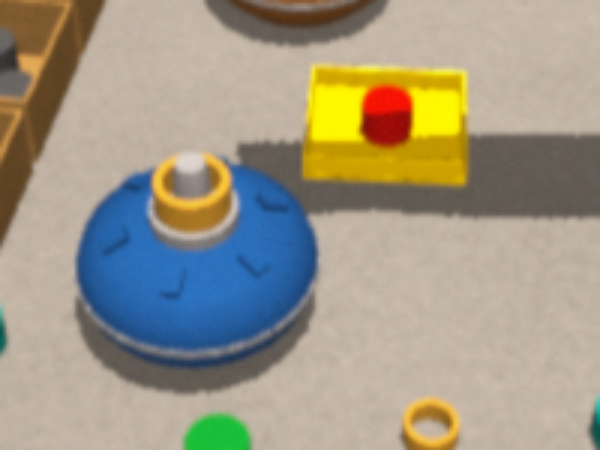

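The ring lies flat on the seat round the hub at crop (192,195), its top at 0.142 m as it should be. The cap is in the tray at (387,115), and the arm is clear of everything.

```bash
python3 -c "
from workcell import bot
print(bot.job_done())"
```

```text
the job is handed in; nothing more can be done
None
```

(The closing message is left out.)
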